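# Take the tower of tins apart and set them out for making spiced tea

### The arm

A 6-joint arm with a two-finger parallel gripper is mounted at the origin on the work surface. World frame = base frame: x ahead of the robot, y to its left, z up, the work surface at z = 0. Lengths are in mm, angles in rad, forces in N, time in s.
With the tool pointing down it reaches from about 350 to 975 mm from the base axis. Payload 7.1 kg.
Tool frame: the origin (TCP) lies midway between the tips of the shut fingers; the grasp point (between the pads) lies 19 mm behind it (ctrl.tcp_to_grasp is the distance from the TCP to the grasp point, in mm); z points along the fingers, y is the line along which they close (so a half turn about z gives the same grasp; the last joint's range is limited). The gripper opens to 88 mm and grips with 3 to 60 N. Pads are 20 mm wide; open, the fingers measure 115 mm over their backs; the gripper's body (75 mm by 178 mm) begins 61 mm behind the grasp point.
Start: joints at [-1.282, 0.423, 1.63, -0, 1.089, -0.019], TCP at [189.369, -595.604, 222.675] pointing down, gripper open.
Joint ranges: [-3, 3], [-0.9, 2.11], [0.09, 2.58], [-1.31, 4.45], [0.11, 2.69], [-2.54, 2.54]. Speed limits (rad/s): [2.39, 2.39, 3.01, 3.14, 3.14, 3.14].

### API

Orientations are given as a rotation vector (axis times angle).
In Python, from workcell import get_obs, cams, ticket, boxes_of, ctrl gives the robot as it stands.
- The arm moves only by the shell command python3 -m creep 'ROWS' [OPENING]. ROWS is JSON, one flat list of numbers, 4 for each row, row after row: the shift along the world's x, y, z in m, then the turn about the world's z in rad. In form: [tx, ty, tz, spin, tx, ty, tz, spin, ...]. A call has 1 to 10 rows; each row is the pose to reach, as a shift and turn from the pose commanded when the call began; what a row does not reach only later rows make up. A row lasts 1/12 s, in which the tool goes at most 41.7 mm and 7.16 degrees, less where a joint would pass 70% of its speed; a pose out of reach is approached as far as the arm can. A call with a gripper value outside its range is refused whole. OPENING is the opening, from 0 (shut) to 1 (fully open), set as the call begins (- or left out, the last holds). The fingers move at their own pace and stop on an object; the grip force is fixed at half the most. Time passes only in rows, so rows that repeat a pose let the fingers close. It gives the time, the measured TCP pose, the force, the opening and the grip force at its end, in the units of the state.
- get_obs(): the state, without advancing time (a new reading comes with each control period).
- cams.get_image(name): name is "scene" or "top"; returns (picture, depth): 384x512x3 uint8, red, green, blue; 384x512 float32, mm along the optical axis (not along the pixel's ray), 0 where there is no reading.
- cams.get_calibration(name): a dict with "mtx" (3x3 intrinsics, pixels), "D" ([k1, k2, p1, p2, k3] as OpenCV has them; the pictures are not rectified), "R" (3x3) and "t" (3): a world point X has camera coordinates R X + t. Camera axes: x right, y down, z forward; pixel columns grow to the right and rows downward; lengths in mm; the calibration is good to about 2 mm. A picture is of the moment at which its call begins. get_calibration takes no time and is no camera call.
- ticket.close_job(): hands the job in; it is judged then, once.
Trained networks look in the newest picture that a camera, given by its name, has taken for a name from the list of things; names that differ only in an ending like _2 or _b are one class to them, and where a whole thing is asked for, a point or a joint stands for the part that bears it (a point fixed in the world has none). Each returns a list of dicts, best first, with "score" (0 to 1); they miss things now and then, are a little off and sometimes report something else, mostly with a low value. They report only what shows in the picture. A call takes as long as a camera call. They do not tell look-alikes from the thing itself.
- boxes_of(camera, target): "centre" ([column, row] in pixels, amid what is visible of it).
The state is a dict: "t": time; "qpos": joint angles; "qvel": joint speeds; "joint_torque": joint torques, N m; "ee_pos": TCP position; "orientation": TCP orientation; "ft_force": force on the tool from outside, world axes, zero at the start; "moment": the same for the moment, N m; "width": finger opening in mm; "grasp_force": force on a finger pad.
Only numpy, scipy, OpenCV 4.12 (cv2) and the standard library are available. Lean on these libraries where they do the work, as an engineer would, in place of code of your own. Each camera call takes 0.05 s, during which the arm holds its last target. There are 200 camera calls.

### The job

The tower of four tins has to be taken apart and set out for making spiced tea: stand the smallest tin (saffron) in the middle of the white saucer, the third largest (cardamom, to be crushed) in the middle of the wooden chopping board, the second largest (sugar) in the middle of the black serving tray, and the largest (tea, to be weighed) in the middle of the round platform of the kitchen scale. Set each tin down upright, never tipping or dropping one, and leave the mug and the green spoon where they are.

Things in the scene. Friction and masses are not known exactly. Their poses are not given: they have to be found in the camera images.
- tin_large_c (a point): Closed round tin (largest of four, at the bottom of the tower): upright bare metal cylinder, 68 mm diameter, 60 mm high, pale wooden lid let into its rim (flat top). Loose, 0.17 to 0.34 kg, stiff enough for any grip. The point is its centre, half-way up; z is its own axis, pointing up.
- tin_medium_c (a point): Closed round tin (second largest, standing on the largest): upright bare metal cylinder, 58 mm diameter, 54 mm high, pale wooden lid let into its rim (flat top). Loose, 0.11 to 0.23 kg, stiff enough for any grip. The point is its centre, half-way up; z is its own axis, pointing up.
- tin_small_c (a point): Closed round tin (third largest, standing on the second largest): upright bare metal cylinder, 48 mm diameter, 48 mm high, pale wooden lid let into its rim (flat top). Loose, 0.07 to 0.14 kg, stiff enough for any grip. The point is its centre, half-way up; z is its own axis, pointing up.
- tin_tiny_c (a point): Closed round tin (smallest, at the top of the tower): upright bare metal cylinder, 38 mm diameter, 44 mm high, pale wooden lid let into its rim (flat top). Loose, 0.04 to 0.09 kg, stiff enough for any grip. The point is its centre, half-way up; z is its own axis, pointing up.
- scale_top (a point): Kitchen scale: white slab 160 x 125 mm, with a round aluminium weighing platform 112 mm across, the platform's flat top 24 mm above the bench, and a small dark display along one short side. Does not move. The point is the middle of the platform's top; x runs along the slab's long side, away from the display; z up.
- tray_in (a point): Small black rectangular serving tray, 165 x 125 mm, flat floor 4 mm above the bench, a rim all round 10 mm above the bench and 5 mm thick. Does not move. The point is the middle of its floor; x along its long side, z up.
- board_top (a point): Small wooden chopping board, 165 x 125 mm, flat top 18 mm above the bench, hanging hole near one short side. Does not move. The point is the middle of its top; x along its long side, z up.
- saucer_in (a point): White china saucer, 140 mm across, rim 14 mm above the bench; its flat middle is about 66 mm across and 5 mm above the bench. Does not move. The point is the middle of that flat; z up.
- mug: Bystander: white ceramic mug, 80 mm across, 92 mm high, with a handle on its own +y side. Loose. The point is the middle of its underside.
- spoon: Bystander: green silicone spoon, 200 mm long, lying flat on the bench, handle towards the robot. Loose. The point is on the bench under the middle of its length; x along its length, towards the bowl.
Things that resemble listed ones, but are neither listed nor needed, are in the scene too. Leave any blue or red look-alike of the part that bears scale_top alone. Of the things shaped like the part that bears tray_in, the black one is meant.

How it is judged (in metres and radians):
At the end, for the whole second after the job is handed in: Smallest tin on the saucer, third on the board, second in the tray, largest on the scale's platform: each within 15 mm of the middle, underside on the surface (4 mm), upright (0.1 rad), released, at rest. Mug and spoon within 30 mm of where they were (horizontal distance between tin_large_c and scale_top below 0.015 m and z of tin_large_c in the frame of scale_top between 0.026 and 0.034 m and angle between each of tin_large_c, tin_medium_c, tin_small_c, tin_tiny_c's own z axis and vertical below 0.1 rad and linear speed of each of tin_large, tin_medium, tin_small, tin_tiny below 0.02 m/s and angular speed of each of tin_large, tin_medium, tin_small, tin_tiny below 0.2 rad/s and horizontal distance between tin_medium_c and tray_in below 0.015 m and z of tin_medium_c in the frame of tray_in between 0.023 and 0.031 m and horizontal distance between tin_small_c and board_top below 0.015 m and z of tin_small_c in the frame of board_top between 0.02 and 0.028 m and horizontal distance between tin_tiny_c and saucer_in below 0.015 m and z of tin_tiny_c in the frame of saucer_in between 0.018 and 0.026 m and distance of each of mug, spoon from where it was at the start of the episode below 0.03 m); the robot touches nothing.
It fails at once if a tin is tipped over (more than 0.5 rad) (angle between any of tin_large_c, tin_medium_c, tin_small_c, tin_tiny_c's own z axis and vertical above 0.5 rad).
It fails at once if a tin is dropped (falls faster than 0.6 m/s, about 2 cm of free fall, with no finger on it) ((contact force between the fingers and tin_large below 0.05 N and linear speed of tin_large above 0.6 m/s) or (contact force between the fingers and tin_medium below 0.05 N and linear speed of tin_medium above 0.6 m/s) or (contact force between the fingers and tin_small below 0.05 N and linear speed of tin_small above 0.6 m/s) or (contact force between the fingers and tin_tiny below 0.05 N and linear speed of tin_tiny above 0.6 m/s)).
It fails at once if the mug or the spoon is moved by more than 30 mm (distance of any of mug, spoon from where it was at the start of the episode above 0.03 m).
It also fails if it takes over 128 s, if anything falls off the work surface, if the arm or the gripper's body presses on something with over 40 N, if the wrist force passes 120 N, or if a joint passes its speed limit or range.

## Working session

There is one attempt and no reset: what is moved stays moved. The work goes in short steps, Python scripts to look and compute and a shell command to move; the robot and the scene stay as the last step left them, time stands still between calls to the robot, and variables do not carry over. Pictures are saved under pics/ and viewed, at most 14 in all, crops included, and the job is handed in when it is done.

```bash
mkdir -p pics
cat > h.py <<'E'
import numpy as np, cv2
from workcell import get_obs, cams, ticket, boxes_of, ctrl
def pts(name,depth):
    c=cams.get_calibration(name);K=np.array(c["mtx"],float);D=np.array(c["D"],float)
    h,w=depth.shape;u,v=np.meshgrid(np.arange(w),np.arange(h))
    n=cv2.undistortPoints(np.stack([u,v],-1).reshape(-1,1,2).astype(float),K,D).reshape(h,w,2)
    P=np.dstack([n*depth[...,None],depth])
    W=(P-np.array(c["t"]).ravel())@np.array(c["R"])
    W[depth<=0]=np.nan
    return W
E
python3 - <<'E'
from h import *
for n in ("top","scene"):
    im,d=cams.get_image(n);np.savez(f"{n}.npz",im=im,d=d)
    cv2.imwrite(f"pics/{n}1.png",cv2.resize(im[...,::-1],(800,600),interpolation=cv2.INTER_CUBIC))
    W=pts(n,d);print(n,np.nanmin(W.reshape(-1,3),0),np.nanmax(W.reshape(-1,3),0))
    for k in ("tin_large_c","tin_tiny_c","scale_top","tray_in","board_top","saucer_in","mug","spoon"):
        print(k,[(np.round(b["centre"]),round(b["score"],2),np.round(W[int(b["centre"][1]),int(b["centre"][0])])) for b in boxes_of(n,k)])
print(get_obs()["t"],get_obs()["orientation"])
E
```

```text
top [ -326.93889788 -1426.92996086  -777.67358535] [1665.3038036  1542.41719751  889.94081601]
tin_large_c []
tin_tiny_c [(array([288., 174.]), 0.55, array([502.,   8., 207.]))]
scale_top [(array([230., 150.]), 0.95, array([622., 195.,  25.])), (array([164., 142.]), 0.82, array([652., 425.,  36.])), (array([192., 276.]), 0.71, array([189., 325.,  23.]))]
tray_in [(array([109., 187.]), 0.81, array([506., 621.,   1.])), (array([174., 205.]), 0.58, array([434., 393.,   7.]))]
board_top [(array([397., 191.]), 0.59, array([ 472., -394.,   12.]))]
saucer_in [(array([344., 145.]), 0.66, array([ 639., -212.,    8.]))]
mug [(array([282., 122.]), 0.98, array([728.,   8.,   5.]))]
spoon [(array([223., 208.]), 0.61, array([420., 219.,   2.]))]
scene [-1357.37314131  -747.68087442  -774.8893407 ] [1371.63845164 1728.42773218  745.20634849]
tin_large_c [(array([242., 235.]), 0.65, array([524., -20.,  56.]))]
tin_tiny_c [(array([237., 202.]), 0.57, array([505., -15., 196.]))]
scale_top [(array([373., 200.]), 0.9, array([674., 396.,  27.])), (array([316., 231.]), 0.88, array([642., 178.,  25.])), (array([242., 236.]), 0.57, array([527., -23.,  51.])), (array([236., 215.]), 0.48, array([514., -24., 154.]))]
tray_in [(array([323., 161.]), 0.8, array([435., 399.,   3.]))]
board_top [(array([121., 301.]), 0.9, array([ 465., -400.,   20.]))]
saucer_in [(array([211., 310.]), 0.92, array([ 640., -218.,    4.])), (array([320., 162.]), 0.33, array([437., 388.,   3.]))]
mug [(array([293., 278.]), 0.91, array([709.,  24.,   8.]))]
spoon [(array([278., 184.]), 0.8, array([420., 211.,  11.]))]
0.9 [-3.10442285e+00 -4.81633030e-01  3.12657610e-05]
```

```bash
ls pics
```

```text
scene1.png
top1.png
```

View pics/top1.png

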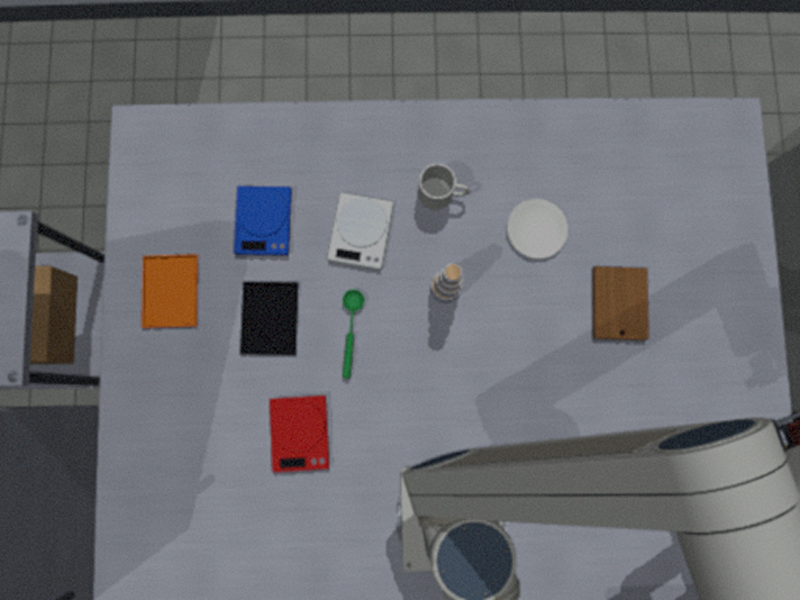

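View pics/scene1.png

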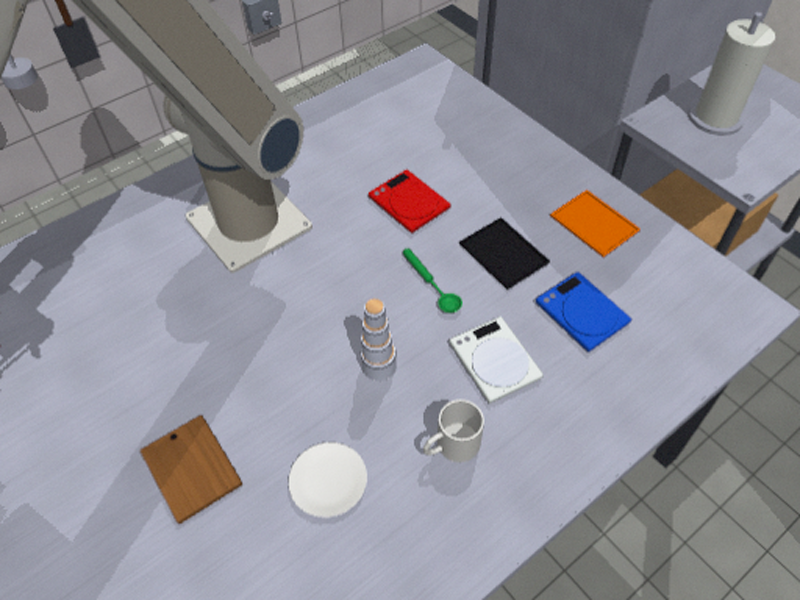

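Top view (800x600 px): there are three scales: white (360,232), blue (263,220) and red (299,434). The white one matches the description. There are two trays: black (270,318) and orange (170,291), and the black one is meant. The tower is at (447,280), the saucer at (537,229), the board at (621,303) and the mug at (437,185). Next I'll orthorectify each target at its own height, which also gives me the confirming crop.

```bash
cat >> h.py <<'E'
def ortho(n,im,cx,cy,z,half=100,s=1.0):
    c=cams.get_calibration(n);N=int(2*half*s)
    j,i=np.meshgrid(np.arange(N),np.arange(N))   # col-> -y, row-> -x (x up in tile)
    X=np.stack([cx+half-i/s,cy+half-j/s,np.full(i.shape,float(z))],-1).reshape(-1,1,3)
    p=cv2.projectPoints(X,cv2.Rodrigues(np.array(c["R"],float))[0],np.array(c["t"],float).reshape(3),np.array(c["mtx"],float),np.array(c["D"],float))[0].reshape(N,N,2).astype(np.float32)
    return cv2.remap(im,p[...,0],p[...,1],cv2.INTER_LINEAR)
E
cat > m.py <<'E'
from h import *
T=dict(saucer=(640,-215,14),board=(470,-397,18),tray=(434,395,10),scale=(630,190,24),t206=(505,-10,206),t60=(505,-10,60))
tiles=[];row={n:{} for n in("top","scene")}
for n in row:
    im=np.load(n+".npz")["im"]
    for k,(x,y,z) in T.items():
        o=ortho(n,im,x,y,z);row[n][k]=o
        hsv=cv2.cvtColor(o,cv2.COLOR_RGB2HSV);H,S,V=cv2.split(hsv)
        m={"saucer":(V>165)&(S<28),"board":(H<22)&(S>80),"tray":V<60,"scale":(V>165)&(S<28),"t206":(H<22)&(S>60),"t60":V>300}[k].astype(np.uint8)
        m=cv2.morphologyEx(m,cv2.MORPH_OPEN,np.ones((3,3)))
        cs=cv2.findContours(m,cv2.RETR_EXTERNAL,cv2.CHAIN_APPROX_NONE)[0]
        if not cs: continue
        c=max(cs,key=cv2.contourArea)
        (u,v),wh,a=cv2.minAreaRect(cv2.convexHull(c)); (eu,ev),ewh,_=cv2.fitEllipse(c)
        print(n,k,"rect",np.round([x+100-v,y+100-u,*wh,a],1),"ell",np.round([x+100-ev,y+100-eu,*ewh],1))
        o[:]=o
        cv2.circle(o,(100,100),1,(255,0,255),-1)
A=[np.hstack([row[n][k] for k in("saucer","board","tray","scale")]) for n in row]
A.append(np.hstack([row["top"]["t206"],row["scene"]["t206"],row["top"]["t60"],row["scene"]["t60"]]))
cv2.imwrite("pics/ortho.png",np.vstack(A)[...,::-1])
E
python3 m.py
```

```text
top saucer rect [ 619.7 -220.9  100.8  111.4   27.1] ell [ 619.1 -217.    97.1  109.1]
top board rect [ 458.9 -390.4  122.7  162.6    2.9] ell [ 458.8 -390.4  140.2  192. ]
top tray rect [439.4 396.4 121.9 162.5   1.7] ell [439.4 396.4 139.6 193.2]
top scale rect [654.3 187.1 114.3 109.1  11.4] ell [660.6 187.8 114.8 119.6]
top t206 rect [499.5   3.   29.   26.   90. ] ell [499.4   2.9  26.7  29. ]
scene saucer rect [ 640.5 -214.5  199.   199.    90. ] ell [ 640.7 -215.2  232.6  236.6]
scene board rect [ 461.9 -394.7  123.3  168.     3.1] ell [ 462.  -394.7  141.   199.5]
scene tray rect [441.5 392.  126.4 165.2   1.8] ell [441.6 392.1 144.  195.6]
scene scale rect [630.5 190.5 199.  199.   90. ] ell [629.8 197.4 221.8 227.3]
scene t206 rect [499.5   1.   31.   30.   90. ] ell [499.4   0.9  29.7  31.2]
```

View pics/ortho.png

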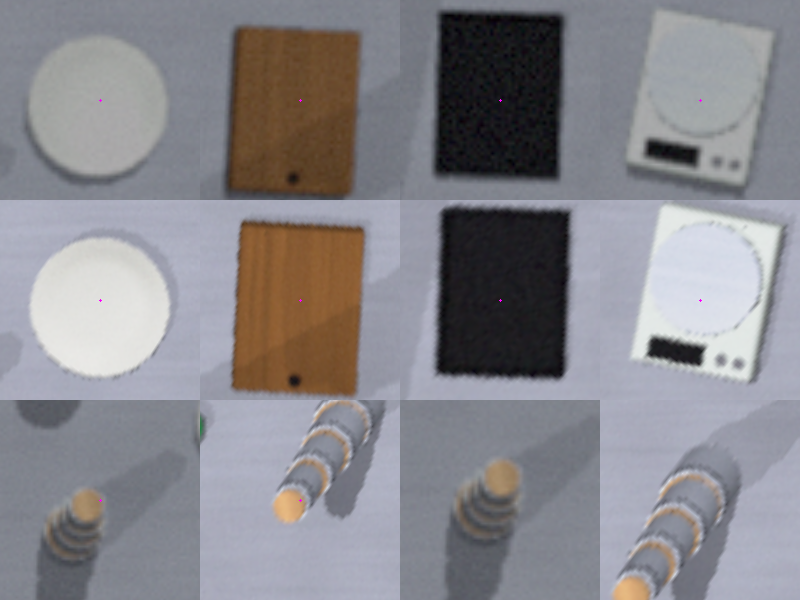

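The crop confirms that the fourth tile (800-px tile 600–800) is the white scale, with its aluminium platform and dark display, and the third tile is the black tray. Next I'll fit circles of known radius to the saucer, platform and tin rims.

```bash
cat >> h.py <<'E'
def ring(n,im,cx,cy,z,r,rng=15,sign=0):
    """centre of the circle (radius r, height z) with the strongest radial edge"""
    o=cv2.GaussianBlur(cv2.cvtColor(ortho(n,im,cx,cy,z,100,2),cv2.COLOR_RGB2GRAY).astype(np.float32),(0,0),2)
    t=np.linspace(0,2*np.pi,120,endpoint=False);best=(-1,)
    for dx in np.arange(-rng,rng+.1,1):
        for dy in np.arange(-rng,rng+.1,1):
            def s(q): return cv2.remap(o,(200-2*(dy+q*np.sin(t))).astype(np.float32),(200-2*(dx+q*np.cos(t))).astype(np.float32),1).ravel()
            g=s(r-2)-s(r+2);v=np.mean(np.clip(sign*g if sign else abs(g),-5,12))
            if v>best[0]: best=(v,cx+dx,cy+dy)
    return np.round(best,1)
E
python3 - <<'E'
from h import *
for n in("top","scene"):
    f=np.load(n+".npz");im=f["im"];W=pts(n,f["d"])
    print(n,"saucer",ring(n,im,634,-214,14,70,12,1),"plat",[ring(n,im,648,186,24,r,12) for r in(55,56)],"tiny",ring(n,im,499,2,206,19,8,1))
    for lo,hi,l in((195,225,"tiny"),):
        m=(W[...,2]>lo)&(W[...,2]<hi)&(abs(W[...,0]-500)<60)&(abs(W[...,1])<60);print(l,m.sum(),np.mean(W[m],0).round(1))
    for k,c,h in(("board",(461,-393),18),("tray",(440,394),4),("scale",(650,186),24),("saucer",(634,-214),5)):
        m=(abs(W[...,0]-c[0])<20)&(abs(W[...,1]-c[1])<20)&(W[...,2]<80);print(k,h,np.median(W[m][:,2]).round(1))
E
```

```text
top saucer [  12.  634. -212.] plat [array([  6.7, 655. , 190. ]), array([  7.5, 656. , 189. ])] tiny [  8.1 501.    4. ]
tiny 123 [497.8   3.3 206.3]
board 18 20.2
tray 4 6.5
scale 24 26.4
saucer 5 7.3
scene saucer [  12.  632. -214.] plat [array([  8.4, 653. , 188. ]), array([  8.6, 651. , 190. ])] tiny [  9.4 502.   -1. ]
tiny 137 [504.3  -2.3 205.2]
board 18 20.6
tray 4 5.0
scale 24 24.8
saucer 5 5.6
```

```bash
python3 -m creep '[0,0,0.04,0, 0,0,0.07,0, 0.02,0.035,0.07,0, 0.04,0.07,0.07,0, 0.06,0.105,0.07,0, 0.08,0.14,0.07,0, 0.1,0.175,0.07,0, 0.12,0.21,0.07,0, 0.14,0.245,0.07,0, 0.16,0.28,0.07,0]' 0.7
```

```text
t: 1.73
ee_pos: [349.9, -313.9, 292.9]
orientation: [3.104, 0.481, 0.001]
ft_force: [0.2, -0.0, -0.4]
width: 61.4
grasp_force: 0.0
```

```bash
python3 -m creep '[0.017,0.035,0,0, 0.034,0.07,0,0, 0.051,0.105,0,0, 0.068,0.14,0,0, 0.084,0.175,0,0, 0.1,0.21,0,0, 0.117,0.245,0,0, 0.134,0.28,0,0, 0.15,0.316,0,0, 0.15,0.316,0,0]'
python3 - <<'E'
from h import *
im,d=cams.get_image("scene");print(get_obs()["ee_pos"])
cv2.imwrite("pics/a1.png",cv2.resize(im[90:300,130:410,::-1],(800,600),interpolation=cv2.INTER_CUBIC))
E
```

```text
t: 2.57
ee_pos: [501.7, 5.5, 293.0]
orientation: [-3.102, -0.489, -0.004]
ft_force: [-1.0, 0.4, 1.1]
width: 61.6
grasp_force: 0.0
[500.36434594   3.23077105 292.69415758]
```

View pics/a1.png

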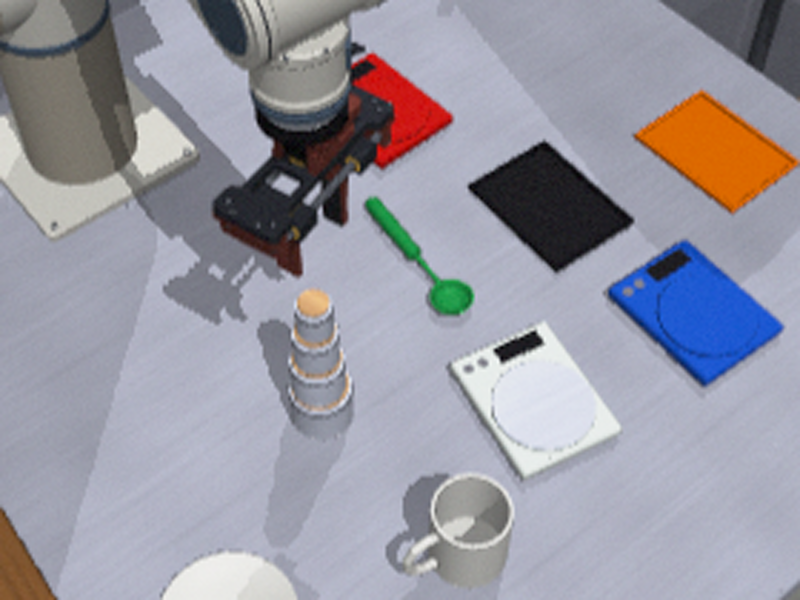

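The open gripper is hanging over the tower (crop px (315,300)). I'll descend and grip the smallest tin.

```bash
python3 -m creep '[0,-0.001,-0.03,0, 0,-0.001,-0.06,0, 0,-0.001,-0.08,0, 0,-0.001,-0.095,0, 0,-0.001,-0.105,0, 0,-0.001,-0.112,0, 0,-0.001,-0.117,0, 0,-0.001,-0.119,0, 0,-0.001,-0.119,0, 0,-0.001,-0.119,0]'
python3 - <<'E'
from h import *
im,d=cams.get_image("scene");print(get_obs()["ee_pos"])
cv2.imwrite("pics/a2.png",cv2.resize(im[140:260,180:300,::-1],(600,600),interpolation=cv2.INTER_CUBIC))
E
```

```text
t: 3.45
ee_pos: [499.8, -0.7, 174.3]
orientation: [3.104, 0.481, 0.002]
ft_force: [0.4, 0.6, 0.4]
width: 61.5
grasp_force: 0.0
[499.88517423  -0.65308228 174.3923383 ]
```

View pics/a2.png

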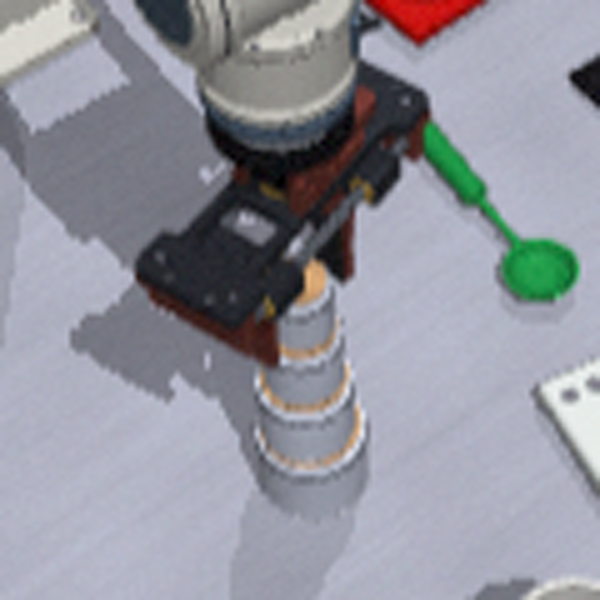

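The fingers straddle the smallest tin, seen at crop px (310,310). Closing on it now.

```bash
python3 -m creep '[0,0.002,0,0, 0,0.002,0,0, 0,0.002,0,0, 0,0.002,0,0, 0,0.002,0,0, 0,0.002,0,0, 0,0.002,0,0, 0,0.002,0,0]' 0; python3 -m creep '[0,0,0.005,0, 0,0,0.02,0, 0,0,0.04,0, 0,0,0.06,0, 0,0,0.06,0, 0,0,0.06,0]'
python3 - <<'E'
from h import *
for n in("top","scene"):
    im,d=cams.get_image(n);W=pts(n,d);np.savez(n+".npz",im=im,d=d)
    m=(abs(W[...,2]-162)<5)&(np.hypot(W[...,0]-500,W[...,1])<50);print(n,m.sum(),np.median(W[m],0).round(1),ring(n,im,500,2,162,24,8,1))
    print(boxes_of(n,"tin_tiny_c")[:1])
E
```

```text
t: 4.17
ee_pos: [499.5, 1.4, 173.9]
orientation: [3.104, 0.482, 0.001]
ft_force: [0.3, 0.8, 2.9]
width: 37.7
grasp_force: 30.0
t: 4.67
ee_pos: [499.8, 1.4, 234.3]
orientation: [3.104, 0.481, 0.003]
ft_force: [-0.4, 0.6, -1.5]
width: 37.7
grasp_force: 30.0
top 1 [501.  -21.9 159.4] [  4.9 492.    6. ]
[]
scene 173 [503.5  -2.5 162.4] [  8.2 503.   -3. ]
[{'centre': [244.8, 236.1], 'score': 0.71}]
```

```bash
python3 -m creep '[0.01,-0.016,0,0, 0.027,-0.044,0,0, 0.047,-0.076,0,0, 0.067,-0.108,0,0, 0.087,-0.14,0,0, 0.107,-0.172,0,0, 0.12,-0.194,0,0, 0.129,-0.208,0,0, 0.133,-0.214,0,0, 0.133,-0.214,0,0]'; python3 -m creep '[0,0,-0.02,0, 0,0,-0.05,0, 0,0,-0.08,0, 0,0,-0.11,0, 0,0,-0.135,0, 0,0,-0.155,0, 0,0,-0.17,0, 0,0,-0.18,0, 0,0,-0.18,0, 0,0,-0.18,0]'
python3 - <<'E'
from h import *
for n in("top","scene"):
    im,d=cams.get_image(n);np.savez(n+".npz",im=im,d=d)
A=[ortho(n,np.load(n+".npz")["im"],633,-213,z,75,2) for n in("top","scene") for z in (14,)]
cv2.imwrite("pics/a3.png",np.hstack(A)[...,::-1])
E
```

```text
t: 5.7
ee_pos: [632.3, -213.6, 232.1]
orientation: [-3.104, -0.479, 0.003]
ft_force: [-0.1, -0.3, 0.0]
width: 37.5
grasp_force: 30.0
t: 6.53
ee_pos: [632.4, -212.2, 53.9]
orientation: [-3.104, -0.482, 0.0]
ft_force: [0.1, 0.1, -0.2]
width: 37.3
grasp_force: 30.0
```

View pics/a3.png

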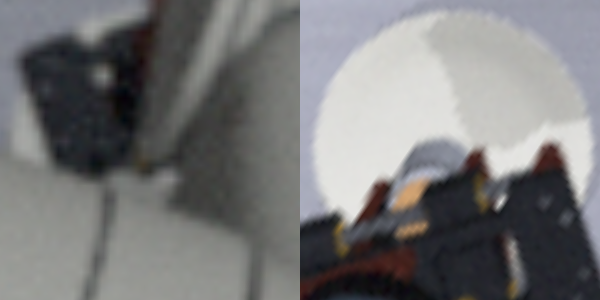

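The tin hangs upright over the saucer (right tile px (430,160)). Lowering it now.

```bash
python3 -m creep '[0,0,-0.008,0, 0,0,-0.016,0, 0,0,-0.023,0, 0,0,-0.029,0, 0,0,-0.032,0, 0,0,-0.034,0, 0,0,-0.035,0, 0,0,-0.036,0, 0,0,-0.036,0, 0,0,-0.036,0]'
```

```text
t: 7.47
ee_pos: [632.5, -212.7, 17.9]
orientation: [3.104, 0.482, 0.001]
ft_force: [-0.7, -0.2, -0.5]
width: 37.7
grasp_force: 30.0
```

```bash
python3 -m creep '[0,0,-0.0005,0, 0,0,-0.001,0, 0,0,-0.001,0, 0,0,-0.001,0]'; python3 -c "
from workcell import get_obs;o=get_obs();print(o['ee_pos'],o['ft_force'])"
```

```text
t: 7.8
ee_pos: [632.6, -212.7, 16.9]
orientation: [3.104, 0.481, 0.001]
ft_force: [-0.7, -0.7, 0.3]
width: 37.7
grasp_force: 30.0
[ 632.58179725 -212.67221931   16.92610755] [-0.67779981 -0.7415135   0.27129849]
```

```bash
python3 -m creep '[0,0,-0.0005,0, 0,0,-0.0007,0, 0,0,-0.0007,0]'; python3 -m creep '[0,0,0,0, 0,0,0,0, 0,0,0,0, 0,0,0,0, 0,0,0,0]' 0.65;  python3 -m creep '[0,0,0.01,0, 0,0,0.03,0, 0,0,0.06,0, 0,0,0.1,0, 0,0,0.14,0, 0,0,0.18,0, 0,0,0.19,0, -0.01,0.016,0.19,0]'; python3 -m creep '[-0.02,0.032,0,0, -0.04,0.064,0,0, -0.06,0.096,0,0, -0.08,0.128,0,0, -0.1,0.16,0,0, -0.115,0.185,0,0, -0.122,0.197,0,0, -0.122,0.197,0,0]'
python3 - <<'E'
from h import *
for n in("top","scene"):
    im,d=cams.get_image(n);W=pts(n,d);np.savez(n+".npz",im=im,d=d)
    for nm,c,z,r in(("tiny",(633,-213),49,19),("saucer",(633,-213),14,70)):
        m=(abs(W[...,2]-z)<5)&(np.hypot(W[...,0]-c[0],W[...,1]-c[1])<40);print(n,nm,m.sum(),np.mean(W[m],0).round(1) if m.any() else 0,ring(n,im,*c,z,r,8,1 if r>50 else 0))
f=np.load("scene.npz")["im"];cv2.imwrite("pics/a4.png",cv2.resize(f[140:350,90:370,::-1],(800,600),interpolation=cv2.INTER_CUBIC))
E
```

```text
t: 8.05
ee_pos: [632.6, -212.7, 16.9]
orientation: [3.104, 0.481, 0.001]
ft_force: [-1.5, 0.4, 6.0]
width: 37.4
grasp_force: 30.0
t: 8.47
ee_pos: [632.3, -212.6, 15.8]
orientation: [-3.104, -0.482, 0.0]
ft_force: [-0.8, 0.1, -0.3]
width: 56.8
grasp_force: 0.0
t: 9.13
ee_pos: [626.2, -199.3, 211.9]
orientation: [3.099, 0.478, 0.015]
ft_force: [-0.2, 0.9, -0.2]
width: 57.0
grasp_force: 0.0
t: 9.8
ee_pos: [499.0, 2.2, 206.4]
orientation: [-3.104, -0.486, 0.0]
ft_force: [0.0, -0.2, -0.3]
width: 56.8
grasp_force: 0.0
top tiny 76 [ 632.1 -210.2   49.5] [  10.7  629.  -211. ]
top saucer 76 [ 628.8 -209.3   10.9] [  10.5  635.  -213. ]
scene tiny 125 [ 634.9 -214.8   49.2] [  11.7  632.  -215. ]
scene saucer 65 [ 640.2 -213.2   11.3] [  12.  633. -214.]
```

View pics/a4.png

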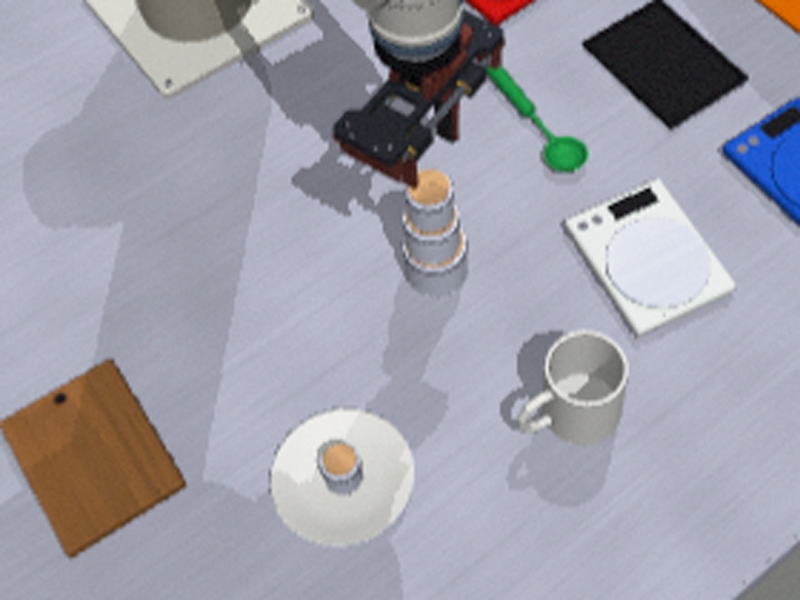

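The smallest tin stands in the middle of the saucer at crop px (340,462). Now the third tin.

```bash
python3 -m creep '[0.001,-0.001,0,0, 0.001,-0.001,0,0]' 0.82; python3 -m creep '[0,0,-0.015,0, 0,0,-0.03,0, 0,0,-0.045,0, 0,0,-0.058,0, 0,0,-0.068,0, 0,0,-0.074,0, 0,0,-0.078,0, 0,0,-0.079,0, 0,0,-0.079,0]'; python3 -m creep '[0,0,0,0, 0,0,0,0, 0,0,0,0, 0,0,0,0, 0,0,0,0, 0,0,0,0, 0,0,0,0, 0,0,0,0]' 0
```

```text
t: 10.07
ee_pos: [502.5, -1.8, 206.1]
orientation: [3.104, 0.48, 0.001]
ft_force: [0.1, -0.3, 0.3]
width: 67.0
grasp_force: 0.0
t: 10.82
ee_pos: [501.6, -0.8, 127.0]
orientation: [3.104, 0.481, 0.0]
ft_force: [0.1, 0.5, 0.3]
width: 71.9
grasp_force: 0.0
t: 11.48
ee_pos: [501.6, -0.6, 127.4]
orientation: [3.104, 0.482, 0.001]
ft_force: [-0.7, 0.7, 6.7]
width: 47.7
grasp_force: 30.0
```

```bash
python3 -m creep '[0,0,0.005,0, 0,0,0.02,0, 0,0,0.04,0, 0,0,0.06,0, 0,0,0.063,0, 0,0,0.063,0]'
python3 - <<'E'
from h import *
for n in("top","scene"):
    im,d=cams.get_image(n);W=pts(n,d)
    m=(abs(W[...,2]-114)<5)&(np.hypot(W[...,0]-500,W[...,1])<50);print(n,m.sum(),np.median(W[m],0).round(1),np.mean(W[m],0).round(1),ring(n,im,502,-2,114,29,8,1))
E
python3 -m creep '[-0.001,-0.012,0,0, -0.004,-0.04,0,0, -0.008,-0.08,0,0, -0.012,-0.12,0,0, -0.017,-0.16,0,0, -0.021,-0.2,0,0, -0.025,-0.24,0,0, -0.03,-0.28,0,0, -0.034,-0.32,0,0, -0.038,-0.35,0,0]'; python3 -m creep '[-0.001,-0.02,0,0, -0.003,-0.035,0,0, -0.003,-0.042,0,0, -0.003,-0.042,0,0,  -0.003,-0.042,0,0]'
```

```text
t: 11.98
ee_pos: [502.1, -0.6, 190.9]
orientation: [3.104, 0.482, 0.004]
ft_force: [-0.9, -0.1, -1.2]
width: 47.4
grasp_force: 30.0
top 0 [nan nan nan] [nan nan nan] [  7.5 502.   -3. ]
scene 243 [505.5  -4.5 114.4] [504.6  -4.1 114.4] [ 10.2 501.   -2. ]
t: 12.92
ee_pos: [461.7, -354.0, 188.6]
orientation: [-3.104, -0.479, 0.002]
ft_force: [-0.2, -0.5, -1.1]
width: 47.8
grasp_force: 30.0
t: 13.33
ee_pos: [460.0, -391.9, 189.3]
orientation: [-3.103, -0.481, 0.001]
ft_force: [-0.2, -0.7, -1.2]
width: 47.6
grasp_force: 30.0
  return _methods._mean(a, axis=axis, dtype=dtype,
  ret = um.true_divide(
```

```bash
python3 -m creep '[0,0,-0.02,0, 0,0,-0.05,0, 0,0,-0.08,0, 0,0,-0.105,0, 0,0,-0.125,0, 0,0,-0.14,0, 0,0,-0.15,0, 0,0,-0.155,0, 0,0,-0.155,0, 0,0,-0.155,0]'; python3 -m creep '[0,0,-0.001,0, 0,0,-0.002,0, 0,0,-0.003,0, 0,0,-0.0035,0, 0,0,-0.0035,0]'
```

```text
t: 14.17
ee_pos: [460.9, -392.4, 35.6]
orientation: [3.104, 0.483, 0.001]
ft_force: [-0.2, 0.1, -0.8]
width: 47.4
grasp_force: 30.0
t: 14.58
ee_pos: [460.4, -392.7, 31.7]
orientation: [3.104, 0.481, 0.0]
ft_force: [-0.2, -0.6, -1.4]
width: 47.8
grasp_force: 30.0
```

```bash
python3 -m creep '[0,0,-0.0005,0, 0,0,-0.001,0, 0,0,-0.001,0,0,0,-0.001,0]'
```

```text
t: 14.92
ee_pos: [460.4, -392.7, 31.4]
orientation: [3.104, 0.481, 0.0]
ft_force: [-2.3, 2.0, 8.1]
width: 47.6
grasp_force: 30.0
```

In contact. Release, retreat, and return to the tower.

```bash
python3 -m creep '[0,0,0,0, 0,0,0,0, 0,0,0,0, 0,0,0,0, 0,0,0,0]' 0.78;  python3 -m creep '[0,0,0.01,0, 0,0,0.03,0, 0,0,0.06,0, 0,0,0.09,0, 0,0,0.12,0, 0,0,0.14,0, 0,0,0.14,0]' 0.93; python3 -m creep '[0.004,0.04,0,0, 0.008,0.08,0,0, 0.012,0.12,0,0, 0.017,0.16,0,0, 0.021,0.2,0,0, 0.025,0.24,0,0, 0.03,0.28,0,0, 0.034,0.32,0,0, 0.038,0.355,0,0, 0.04,0.376,0,0]'; python3 -m creep '[0.001,0.009,0,0, 0.002,0.014,0,0, 0.002,0.014,0,0, 0.002,0.014,0,0]'
python3 - <<'E'
from h import *
print(get_obs()["ee_pos"])
for n in("top","scene"):
    im,d=cams.get_image(n);W=pts(n,d);np.savez(n+".npz",im=im,d=d)
    m=(abs(W[...,2]-66)<6)&(np.hypot(W[...,0]-460,W[...,1]+392)<40);print(n,m.sum(),np.mean(W[m],0).round(1),ring(n,im,460,-392,66,24,8))
E
```

```text
t: 15.33
ee_pos: [460.3, -392.6, 30.3]
orientation: [-3.104, -0.482, 0.0]
ft_force: [0.2, -0.5, 0.5]
width: 68.6
grasp_force: 0.0
t: 15.92
ee_pos: [462.6, -394.5, 176.1]
orientation: [3.098, 0.481, 0.009]
ft_force: [0.9, -0.1, 0.0]
width: 81.7
grasp_force: 0.0
t: 16.75
ee_pos: [499.8, -13.5, 170.1]
orientation: [-3.103, -0.484, 0.001]
ft_force: [0.1, 0.1, -0.3]
width: 81.4
grasp_force: 0.0
t: 17.08
ee_pos: [502.2, -3.4, 170.3]
orientation: [3.104, 0.481, -0.001]
ft_force: [-0.1, 0.4, 0.4]
width: 81.8
grasp_force: 0.0
[502.21542822  -3.37132084 170.28881058]
top 146 [ 459.2 -388.7   66.2] [  12.  458. -391.]
scene 217 [ 461.6 -393.5   67.4] [  12.  460. -395.]
```

```bash
python3 -m creep '[0,0.001,-0.015,0, 0,0.001,-0.035,0, 0,0.001,-0.055,0, 0,0.001,-0.07,0, 0,0.001,-0.082,0, 0,0.001,-0.09,0, 0,0.001,-0.094,0, 0,0.001,-0.095,0, 0,0.001,-0.095,0]'; python3 -m creep '[0,0,0,0, 0,0,0,0, 0,0,0,0, 0,0,0,0, 0,0,0,0, 0,0,0,0, 0,0,0,0, 0,0,0,0]' 0;  python3 -m creep '[0,0,0.005,0, 0,0,0.02,0, 0,0,0.04,0, 0,0,0.06,0, 0,0,0.063,0, 0,0,0.063,0]'
python3 - <<'E'
from h import *
for n in("top","scene"):
    im,d=cams.get_image(n);W=pts(n,d)
    m=(abs(W[...,2]-60)<5)&(np.hypot(W[...,0]-500,W[...,1])<50);print(n,m.sum(),np.mean(W[m],0).round(1) if m.any() else 0,ring(n,im,502,-2,60,34,8,1))
E
```

```text
t: 17.93
ee_pos: [502.5, -2.0, 75.6]
orientation: [3.105, 0.481, 0.0]
ft_force: [1.2, -0.2, 0.2]
width: 81.7
grasp_force: 0.0
t: 18.6
ee_pos: [502.6, -1.5, 75.9]
orientation: [3.104, 0.482, 0.001]
ft_force: [-1.8, 0.0, 5.8]
width: 57.6
grasp_force: 30.0
t: 19.1
ee_pos: [503.2, -1.6, 139.5]
orientation: [3.104, 0.482, 0.004]
ft_force: [0.1, 0.4, -1.2]
width: 57.7
grasp_force: 30.0
top 0 0 [  5.4 510.    3. ]
scene 261 [507.6  -4.2  60.4] [  8.5 500.    0. ]
```

```bash
python3 -m creep '[-0.002,0.012,0,0, -0.006,0.04,0,0, -0.012,0.078,0,0, -0.018,0.116,0,0, -0.024,0.154,0,0, -0.03,0.192,0,0, -0.036,0.23,0,0, -0.042,0.268,0,0, -0.048,0.306,0,0, -0.054,0.342,0,0]'; python3 -m creep '[-0.004,0.03,0,0, -0.007,0.046,0,0, -0.008,0.053,0,0, -0.008,0.053,0,0,  -0.008,0.053,0,0]'; python3 -c "
from workcell import get_obs;o=get_obs();print(o['ee_pos'],o['qpos'])"
```

```text
t: 20.03
ee_pos: [446.4, 342.6, 137.1]
orientation: [3.104, 0.482, -0.003]
ft_force: [1.1, -0.3, -1.8]
width: 57.5
grasp_force: 30.0
t: 20.45
ee_pos: [439.8, 392.3, 137.7]
orientation: [3.103, 0.482, -0.002]
ft_force: [0.1, 0.2, -2.2]
width: 57.7
grasp_force: 30.0
[439.81680999 392.32580038 137.67909315] [ 7.08359075e-01  4.81065062e-01  1.76700484e+00 -3.95490641e-04
  8.95507853e-01  1.97144274e+00]
```

```bash
python3 -m creep '[0.001,0.001,-0.02,0, 0.001,0.001,-0.045,0, 0.001,0.001,-0.07,0, 0.001,0.001,-0.09,0, 0.001,0.001,-0.103,0, 0.001,0.001,-0.11,0, 0.001,0.001,-0.113,0, 0.001,0.001,-0.114,0, 0.001,0.001,-0.114,0, 0.001,0.001,-0.114,0]'; python3 -m creep '[0,0,-0.001,0, 0,0,-0.002,0, 0,0,-0.003,0, 0,0,-0.003,0]'; python3 -m creep '[0,0,-0.0003,0, 0,0,-0.0007,0, 0,0,-0.0007,0]'
```

```text
t: 21.28
ee_pos: [442.0, 394.8, 25.5]
orientation: [-3.104, -0.481, -0.002]
ft_force: [0.3, 0.5, -1.1]
width: 57.4
grasp_force: 30.0
t: 21.62
ee_pos: [441.3, 394.4, 21.5]
orientation: [-3.104, -0.482, -0.0]
ft_force: [-0.0, 0.5, -0.2]
width: 57.8
grasp_force: 30.0
t: 21.87
ee_pos: [441.3, 394.4, 20.7]
orientation: [3.104, 0.482, -0.0]
ft_force: [0.0, 0.1, -1.5]
width: 57.4
grasp_force: 30.0
```

```bash
python3 -m creep '[0,0,-0.0005,0, 0,0,-0.001,0, 0,0,-0.0013,0, 0,0,-0.0013,0]'
```

```text
t: 22.2
ee_pos: [441.4, 394.4, 19.9]
orientation: [-3.104, -0.482, 0.0]
ft_force: [-1.4, -0.9, 4.9]
width: 57.6
grasp_force: 30.0
```

```bash
python3 -m creep '[0,0,0,0, 0,0,0,0, 0,0,0,0, 0,0,0,0, 0,0,0,0]' 0.86;  python3 -m creep '[0,0,0.01,0, 0,0,0.03,0, 0,0,0.06,0, 0,0,0.09,0, 0,0,0.11,0, 0,0,0.12,0, 0,0,0.12,0]' 1; python3 -m creep '[0.006,-0.04,0,0, 0.012,-0.078,0,0, 0.018,-0.116,0,0, 0.024,-0.154,0,0, 0.03,-0.192,0,0, 0.034,-0.22,0,0, 0.036,-0.23,0,0, 0.036,-0.23,0,0, 0.036,-0.23,0,0]'
python3 - <<'E'
from h import *
print(get_obs()["ee_pos"])
for n in("top","scene"):
    im,d=cams.get_image(n);W=pts(n,d);np.savez(n+".npz",im=im,d=d)
    for nm,c,z,r in(("med",(441,394),58,29),("large",(502,-2),60,34)):
        m=(abs(W[...,2]-z)<5)&(np.hypot(W[...,0]-c[0],W[...,1]-c[1])<42);print(n,nm,m.sum(),np.mean(W[m],0).round(1) if m.any() else 0,ring(n,im,*c,z,r,8))
    print(ring(n,im,653,189,24,56,10))
f=np.load("scene.npz")["im"];cv2.imwrite("pics/a5.png",cv2.resize(f[110:320,170:450,::-1],(800,600),interpolation=cv2.INTER_CUBIC))
E
```

```text
t: 22.62
ee_pos: [441.4, 394.4, 19.4]
orientation: [3.104, 0.482, -0.0]
ft_force: [0.1, 0.5, 0.1]
width: 75.6
grasp_force: 0.0
t: 23.2
ee_pos: [442.6, 395.4, 142.4]
orientation: [-3.102, -0.481, -0.006]
ft_force: [0.6, -0.5, 0.4]
width: 88.1
grasp_force: 0.0
t: 23.95
ee_pos: [477.2, 164.5, 138.8]
orientation: [-3.105, -0.479, 0.001]
ft_force: [0.1, 1.1, -0.1]
width: 88.1
grasp_force: 0.0
[477.1880687  164.52098425 138.84555783]
top med 182 [438.  394.9  58.9] [ 12. 436. 396.]
top large 251 [498.8   2.1  60.6] [  9.6 500.    3. ]
[  6. 659. 193.]
scene med 160 [442.8 389.6  58. ] [ 12. 440. 387.]
scene large 311 [503.2  -2.1  60.3] [ 10.3 503.   -1. ]
[  8.5 651.  190. ]
```

View pics/a5.png

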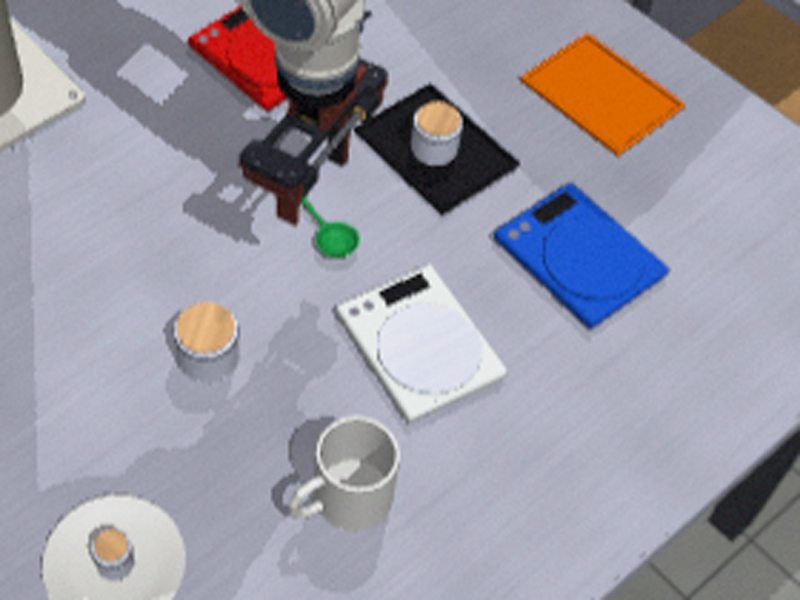

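The second tin is centred in the black tray (crop px (437,132)), and the largest stands alone at (206,340). Move over it, and check the platform fit with an overlay.

```bash
python3 -m creep '[0.006,-0.04,0,0, 0.012,-0.08,0,0, 0.018,-0.12,0,0, 0.022,-0.15,0,0, 0.024,-0.162,0,0, 0.024,-0.1645,0,0, 0.024,-0.1645,0,0, 0.024,-0.1645,0,0]'
python3 - <<'E'
from h import *
A=[]
print(get_obs()["ee_pos"])
for n in("top","scene"):
    im,d=cams.get_image(n);np.savez(n+".npz",im=im,d=d)
    o=ortho(n,im,640,188,24,100,4)[:,:];o=cv2.normalize(o,None,0,255,cv2.NORM_MINMAX).copy()
    cv2.circle(o,(int(400+4*(188-189)),int(400+4*(640-652))),224,(255,0,0),1)
    A.append(cv2.resize(o,(400,400)))
cv2.imwrite("pics/a6.png",np.hstack(A)[...,::-1])
E
```

```text
t: 24.72
ee_pos: [501.2, 1.4, 139.3]
orientation: [-3.104, -0.483, 0.0]
ft_force: [0.1, -0.1, 0.1]
width: 87.8
grasp_force: 0.0
[501.23194786   1.4193956  139.32934361]
```

View pics/a6.png

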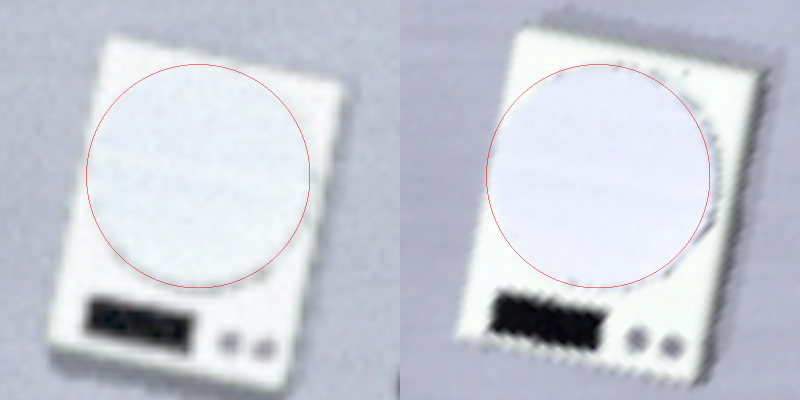

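The overlay fits to within about 2 mm. The platform centre is about (651.5, 187.5). Grip the largest tin.

```bash
python3 -m creep '[0,-0.001,-0.02,0, 0,-0.001,-0.045,0, 0,-0.001,-0.07,0, 0,-0.001,-0.09,0, 0,-0.001,-0.105,0, 0,-0.001,-0.115,0, 0,-0.001,-0.12,0, 0,-0.001,-0.122,0, 0,-0.001,-0.122,0]'; python3 -m creep '[0,0,0,0, 0,0,0,0, 0,0,0,0, 0,0,0,0, 0,0,0,0, 0,0,0,0, 0,0,0,0, 0,0,0,0]' 0;  python3 -m creep '[0,0,0.005,0, 0,0,0.02,0, 0,0,0.04,0, 0,0,0.06,0, 0,0,0.08,0, 0,0,0.09,0, 0,0,0.09,0]'
```

```text
t: 25.57
ee_pos: [501.5, -0.7, 17.6]
orientation: [-3.104, -0.483, -0.0]
ft_force: [-0.6, -0.4, -0.0]
width: 88.0
grasp_force: 0.0
t: 26.23
ee_pos: [501.8, -1.1, 18.2]
orientation: [3.104, 0.481, 0.002]
ft_force: [-2.2, 1.9, 6.4]
width: 67.7
grasp_force: 30.0
t: 26.82
ee_pos: [502.7, -1.2, 109.5]
orientation: [3.104, 0.481, 0.006]
ft_force: [-0.3, -0.6, -2.0]
width: 67.8
grasp_force: 30.0
```

```bash
python3 -m creep '[0.006,0.008,0.01,0, 0.02,0.025,0.02,0, 0.042,0.053,0.02,0, 0.065,0.082,0.02,0, 0.088,0.111,0.02,0, 0.11,0.139,0.02,0, 0.13,0.164,0.02,0, 0.143,0.18,0.02,0, 0.149,0.188,0.02,0, 0.149,0.188,0.02,0]'; python3 -m creep '[0,0,-0.015,0, 0,0,-0.035,0, 0,0,-0.053,0, 0,0,-0.067,0, 0,0,-0.076,0, 0,0,-0.08,0, 0,0,-0.082,0, 0,0,-0.082,0,  0,0,-0.082,0]'
```

```text
t: 27.65
ee_pos: [650.5, 188.2, 125.8]
orientation: [-3.104, -0.484, 0.002]
ft_force: [-0.5, -0.4, -1.6]
width: 67.6
grasp_force: 30.0
t: 28.4
ee_pos: [650.9, 186.9, 46.3]
orientation: [-3.104, -0.481, -0.002]
ft_force: [0.7, 0.6, -1.4]
width: 67.8
grasp_force: 30.0
```

```bash
python3 -m creep '[0,0,-0.001,0, 0,0,-0.002,0, 0,0,-0.0033,0, 0,0,-0.0033,0]'; python3 -m creep '[0,0,-0.0005,0, 0,0,-0.0008,0, 0,0,-0.0008,0, 0,0,-0.0008,0]'
```

```text
t: 28.73
ee_pos: [650.4, 187.0, 42.2]
orientation: [-3.104, -0.482, -0.0]
ft_force: [-0.0, -0.4, -0.8]
width: 67.2
grasp_force: 30.0
t: 29.07
ee_pos: [650.4, 186.9, 42.2]
orientation: [-3.104, -0.482, -0.0]
ft_force: [-3.2, -1.6, 6.2]
width: 67.9
grasp_force: 30.0
```

Contact. Release, rise, back off clear of the scene and check.

```bash
python3 -m creep '[0,0,0,0, 0,0,0,0, 0,0,0,0, 0,0,0,0, 0,0,0,0]' 1;  python3 -m creep '[0,0,0.01,0, 0,0,0.03,0, 0,0,0.06,0, 0,0,0.09,0, 0,0,0.12,0, 0,0,0.14,0, 0,0,0.15,0]'; python3 -m creep '[-0.02,-0.03,0,0, -0.04,-0.06,0,0, -0.065,-0.09,0,0, -0.09,-0.12,0,0, -0.115,-0.15,0,0, -0.135,-0.175,0,0, -0.14,-0.18,0,0, -0.14,-0.18,0,0, -0.14,-0.18,0,0]'
python3 - <<'E'
from h import *
for n in("top","scene"):
    im,d=cams.get_image(n);W=pts(n,d);np.savez(n+".npz",im=im,d=d)
    for nm,c,z,r in(("large",(651,187),84,34),("med",(441,394),58,29),("small",(460,-392),66,24),("tiny",(633,-213),49,19)):
        m=(abs(W[...,2]-z)<5)&(np.hypot(W[...,0]-c[0],W[...,1]-c[1])<42);print(n,nm,m.sum(),np.mean(W[m],0).round(1) if m.any() else 0,ring(n,im,*c,z,r,8))
    print([(k,boxes_of(n,k)[:1]) for k in("mug","spoon")])
f=np.load("scene.npz")["im"];cv2.imwrite("pics/a7.png",cv2.resize(f[80:368,60:444,::-1],(800,600),interpolation=cv2.INTER_CUBIC))
E
```

```text
t: 29.48
ee_pos: [650.4, 186.9, 41.3]
orientation: [3.104, 0.482, 0.0]
ft_force: [0.1, 0.1, -0.4]
width: 87.5
grasp_force: 0.0
t: 30.07
ee_pos: [652.0, 187.4, 195.8]
orientation: [-3.104, -0.481, -0.009]
ft_force: [0.1, -0.1, -0.0]
width: 87.8
grasp_force: 0.0
t: 30.82
ee_pos: [510.9, 6.9, 191.6]
orientation: [-3.105, -0.48, -0.001]
ft_force: [1.1, -0.1, -0.0]
width: 87.7
grasp_force: 0.0
top large 246 [648.1 188.5  84.7] [ 10.4 646.  187. ]
top med 188 [438.2 395.5  59.2] [ 12. 436. 394.]
top small 134 [ 458.5 -388.4   66.3] [  12.  459. -392.]
top tiny 74 [ 632.3 -209.6   49.2] [  10.6  629.  -211. ]
[('mug', [{'centre': [279.5, 119.8], 'score': 0.69}]), ('spoon', [{'centre': [223.0, 207.7], 'score': 0.77}])]
scene large 320 [651.1 182.8  84.2] [ 11.4 650.  181. ]
scene med 160 [442.2 389.9  58.2] [ 12. 440. 387.]
scene small 199 [ 461.2 -393.7   67.3] [  12.  460. -395.]
scene tiny 133 [ 635.  -214.5   49.2] [  11.7  632.  -215. ]
[('mug', [{'centre': [292.1, 275.8], 'score': 0.68}]), ('spoon', [{'centre': [285.2, 190.4], 'score': 0.7}])]
```

View pics/a7.png

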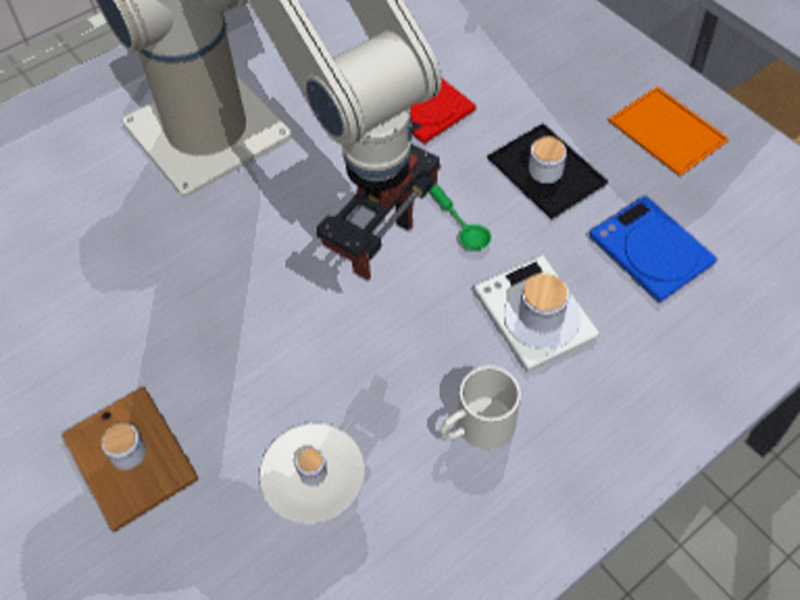

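All four tins stand upright at their targets: scale (545,300), tray (547,158), board (124,445) and saucer (311,463). The mug and spoon haven't moved.

```bash
python3 -c "
from workcell import ticket;print(ticket.close_job())"
```

```text
the job is handed in; nothing more can be done
None
```

Job handed in at about 31 s on the robot clock: all four tins stand upright, within a few mm of the middle of the saucer, board, black tray and white scale by the cameras; mug and spoon undisturbed, verdict not shown.

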